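Load the battery pack and start its captive screw without cross-threading

ROBOT

A 6-joint arm with a two-finger parallel gripper is mounted at the origin on the work surface. World frame = base frame: x ahead of the robot, y to its left, z up, the work surface at z = 0. Lengths are in m, angles in rad, forces in N, time in s.
With the tool pointing down it reaches from about 0.225 to 0.875 m from the base axis. Payload 3.4 kg.
Tool frame: the origin (TCP) lies between the finger pads; the fingertips stand 25 mm ahead of it and the grasp point (between the pads) lies 6 mm ahead of it; z points along the fingers, y is the line along which they close (so a half turn about z gives the same grasp; the last joint's range is limited). The gripper opens to 85 mm and grips with 20 to 120 N. Pads are 22 mm wide; open, the fingers measure 114 mm over their backs; the gripper's body (76 mm by 85 mm) begins 54 mm behind the grasp point. The pads swing forward as they close: fully open they stand 13 mm farther back than shut.
Start: joints at [1.118, 0.276, 1.505, -0, 1.361, -0.121], TCP at [0.187, 0.544, 0.256] pointing down, gripper open.
Joint ranges: [-2.89, 2.89], [-0.75, 2.08], [0.22, 2.7], [-1.18, 4.32], [0.11, 2.71], [-2.7, 2.7]. Speed limits (rad/s): [2.57, 2.57, 3.14, 3.14, 3.14, 3.14].

INTERFACE

Orientations are given as a unit quaternion [w, x, y, z].
In Python, from rig import manip, cams, ticket gives the robot as it stands.
- The arm moves only by the tool step_arm, never from a script. Its argument "increments" is a list of rows, each an object with "dp": the shift along the world's x, y, z each as a share of 0.2 m, from -1 to 1, a list of three; "yaw": the turn about the world's z as a share of 0.15 rad, from -1 to 1; "grip": the opening, from 0 (shut) to 1 (fully open). In form: [{"dp": [tx, ty, tz], "yaw": yaw, "grip": grip}, ...]. A call has 1 to 5 rows; each row shifts and turns the commanded pose from where the row before left it; what a row does not reach is not made up. A row lasts 1/8 s, in which the tool goes at most 62.5 mm and 10.7 degrees, less where a joint would pass 70% of its speed; a pose out of reach is approached as far as the arm can. A call with a number of a shift or a turn outside -1 to 1 is refused whole. A call with a gripper value outside its range is refused whole. The fingers move at their own pace and stop on an object; "squeeze" is the grip in N (left out, the last holds). Time passes only in rows, so rows that do not move let the fingers close. It gives the time, the measured TCP pose, the force, the opening and the grip force at its end, in the units of the state.
- manip.get_state(): the state, without advancing time (a new reading comes with each control period).
- cams.get_image(name): name is "scene" or "top" or "wrist"; returns the picture (480x640x3 uint8, blue, green, red); there is no depth.
- cams.get_calibration(name): a dict with "fx", "fy", "cx", "cy" (pixels), "extrinsics" (4x4, takes a point from camera to world coordinates). Camera axes: x right, y up, looking along -z (the intrinsics and any distortion apply to the point x, -y, -z); pixel columns grow to the right and rows downward; lengths in m; the calibration is good to about 2 mm. A picture is of the moment at which its call begins: read the wrist's pose just before it. get_calibration takes no time and is no camera call; for the wrist camera it gives the pose at the moment of the call.
- ticket.sign_off(): hands the job in; it is judged then, once.
The state is a dict: "clock": time; "qpos": joint angles; "qd": joint speeds; "effort": joint torques, N m; "position": TCP position; "ee_rot": TCP orientation; "contact_force": force on the tool from outside, world axes, zero at the start; "moment": the same for the moment, N m; "width": finger opening in m; "gripper_force": force on a finger pad.
Only numpy, scipy, OpenCV 4.12 (cv2) and the standard library are available. Lean on these libraries where they do the work, as an engineer would, in place of code of your own. Each camera call takes 0.05 s, during which the arm holds its last target. There are 200 camera calls.

TASK

Set the battery pack into the open bay of the metal unit so that its blue cover lies flat on the unit's top, then fasten it with the captive red-winged hand screw: pressing down lightly, first turn the screw backward (counter-clockwise from above) until you feel the thread start drop, and only then turn it forward (clockwise) until it is fully home and tight. Do not force the screw at any time, never turn it forward before its start has dropped, and leave everything else where it lies.

Things in the scene. Friction and masses are not known exactly. Their poses are not given: they have to be found in the camera images.
- pack: Battery pack, about 0.5 kg, upright on the bench: black box 44 (x) x 100 (y) x 40 mm high with chamfered foot, under a blue cover plate 60 (x) x 164 mm (y from -60 to +104) x 6 mm thick. On the plate, centred above the origin, a black grab rib 14 (x) x 44 (y) x 26 mm high. The captive hand screw's vertical axis is at x 0, y +78 mm. Origin: centre of the box's underside; z up; y towards the screw.
- pack_rib (a point): Centre of the top face of the pack's grab rib, 72 mm above the pack's origin (plate underside at 40 mm, plate top at 46 mm); axes as the pack's.
- unit: Metal unit fixed on the bench, 150 (x) x 240 mm (y from -115 to +125) x 85 mm high, connector rows on its -x face. In its flat top: a battery bay 46 (x) x 102 mm (y), 55 mm deep, and at y +78 mm a brass bush of 30 mm bore with a coarse right-hand thread for the screw. Origin: underside, below the bay's centre. The pack goes in with its y axis along the unit's y, screw over the bush.
- bay (a point): Centre of the bay's mouth, level with the unit's top face, 85 mm above the bench; axes as the unit's. With the pack in, its origin lies 40 mm below this point and its cover plate rests on the top face; 1 mm clearance all round the battery box.
- screw_wing (a point): Centre of the top face of the screw's red wing: 10 mm thick (point x), 38 mm long (point y), 22 mm high, on a black disc 40 mm in diameter, 5 mm thick; this point is 22 mm above the disc's upper face, and 87 mm above the pack's origin with the screw drawn up, 73 mm with it home. It turns and sinks with the screw; z up.
- screw (a joint): Turn of the hand screw in the pack (rad): within 0.15 of 0 at the start, grows clockwise seen from above (forward, tightening), falls counter-clockwise (backward). At 0 the wing lies along the pack's y axis. No stops; friction 0.03 N m, rising past 0.1 N m when tight. Let go straight after the drop, before some forward turn, the screw springs up again.
- travel (a joint): How far the screw is down in the pack (m): 0 drawn up by its spring (about 3 N), 0.014 at the stop on the cover plate. Two-start thread, 2.7 mm a radian, 2 mm axial play. Pressed down, the lugs first rest on the thread's crests (travel 2 to 5 mm). Pressed and turned backward they climb and, after 0.4 to 1.5 rad, drop to about 9 mm.
- thread_end: Lower end of the screw, which bears on the bush's thread: shank 14 mm in diameter, two opposite lugs 26 mm over all; over 50 N harms it. Origin on the axis, 40 mm above the pack's origin when drawn up; z up. After the drop, about 2.2 to 2.6 rad forward draws the screw tight at its stop, where turning gets stiff; short of that it springs up by the play when let go.
- multimeter: Bystander: orange handheld multimeter lying face up, 88 x 185 x 36 mm, origin under its centre.
- saver_a: Bystander: black connector adapter, 60 x 54 x 16 mm, origin under its centre.
- saver_b: Bystander: yellow connector adapter, 60 x 54 x 16 mm, origin under its centre.
- dust_cap: Bystander: red round dust cap 30 mm in diameter, 16 mm high, standing on the unit's top near its corner at -x, -y; origin under its centre.
- driver: Bystander: red-handled screwdriver lying on the bench, about 200 mm long, origin near its middle.
- tape: Bystander: roll of yellow tape lying flat, 90 mm in diameter, 24 mm high, origin under its centre.
- tray: Bystander: blue parts tray 100 x 150 x 35 mm, origin under its centre.
- bush_mouth (a point): Centre of the bush's mouth in the unit's top face, on the screw's axis when the pack is in. Two thread starts lie opposite each other 7 mm below the mouth; their direction is arbitrary and not given. The axes here are the unit's and tell nothing about the thread.
There are look-alikes about, which are no part of the job. Leave any green or purple look-alike of the pack alone.

How it is judged:
By the outcome, as a careful person would: the job done as asked, in the order asked, and still so for the second after the job is handed in, with the robot touching nothing.
It also fails if it takes over 72 s, if anything falls off the work surface, if the arm or the gripper's body presses on something with over 40 N, if the wrist force passes 120 N, or if a joint passes its speed limit or range.

## Working session

There is one attempt and no reset: what is moved stays moved. The work goes in short steps, Python scripts to look and compute and a tool call to move; the robot and the scene stay as the last step left them, time stands still between calls to the robot, and variables do not carry over. Pictures are saved under pics/ and viewed, at most 10 in all, crops included, and the job is handed in when it is done.

Besides the shell and the picture viewer there is one more tool, called after "Call:" as name(argument=value, ...) on one line, values as JSON. step_arm: Moves the arm, as the interface text tells. Shift numbers are shares of 0.2 m and turn numbers shares of 0.15 rad, none past 1 either way. Its arguments: {"type":"object","properties":{"increments":{"type":"array"},"squeeze":{"type":"number"}},"required":["increments"]}

```bash
ls; mkdir -p pics
python3 - <<'E'
from rig import manip,cams
import cv2,numpy as np
print(manip.get_state())
for n in ("top","scene"):
    c=cams.get_calibration(n); print(n,{k:(np.round(v,4).tolist()) for k,v in c.items()})
    cv2.imwrite(f"pics/{n}0.png",cams.get_image(n))
c=cams.get_calibration("wrist");print({k:(np.round(v,4).tolist()) for k,v in c.items()})
E
```

```text
pics
{'clock': 0.0, 'qpos': array([ 1.11799734e+00,  2.76587129e-01,  1.50616212e+00, -1.40015798e-05,
        1.36069715e+00, -1.20980126e-01]), 'qd': array([-1.28504345e-03, -7.95543862e-04,  7.04440117e-04, -6.63817439e-05,
       -2.82156291e-04,  2.60623422e-05]), 'effort': array([-1.44669881e-03, -4.16778731e+01, -2.45805341e+01, -3.15478874e-04,
        1.07748335e-02,  7.08130344e-06]), 'position': array([0.18709322, 0.54318414, 0.25543261]), 'ee_rot': array([-2.55712602e-04,  1.65147822e-01,  9.86268390e-01, -8.90930231e-04]), 'contact_force': array([-0.37474699,  0.27386054, -0.04854935]), 'moment': array([-0.002674  , -0.00609922,  0.00883297]), 'gripper_force': 0.0, 'width': 0.08542126236133094}
top {'fx': 533.1386, 'fy': 533.1386, 'cx': 322.4492, 'cy': 244.1162, 'extrinsics': [[0.0026, 0.9964, -0.0851, 0.4425], [-0.9999, 0.0013, -0.0157, -0.0321], [-0.0156, 0.0851, 0.9963, 1.4223], [0.0, 0.0, 0.0, 1.0]]}
scene {'fx': 460.7267, 'fy': 460.7267, 'cx': 318.8303, 'cy': 240.1091, 'extrinsics': [[-0.4159, -0.7017, 0.5785, 1.2159], [0.9093, -0.3122, 0.2751, 0.3032], [-0.0124, 0.6405, 0.7679, 0.9595], [0.0, 0.0, 0.0, 1.0]]}
{'fx': 376.4901, 'fy': 376.4901, 'cx': 318.1726, 'cy': 239.7925, 'extrinsics': [[0.3258, -0.9101, -0.256, 0.1219], [0.9454, 0.313, 0.0904, 0.5658], [-0.0021, -0.2715, 0.9624, 0.3729], [0.0, 0.0, 0.0, 1.0]]}
```

View pics/top0.png

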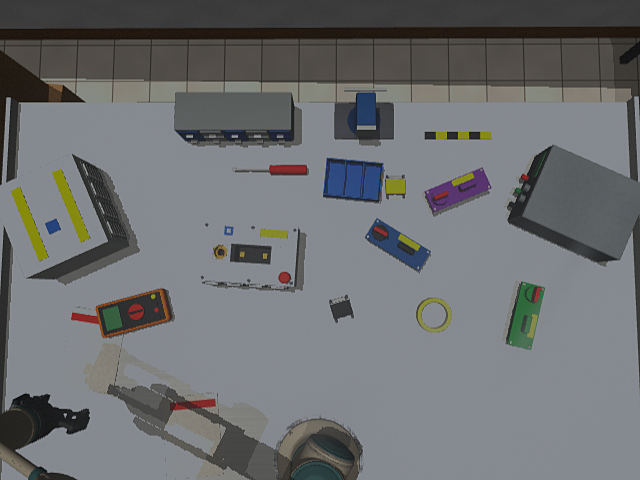

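View pics/scene0.png

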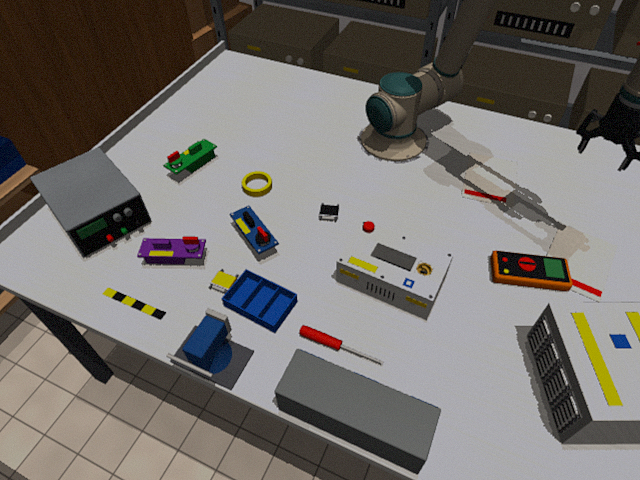

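The top view shows three possible packs: blue at (398,244), purple at (458,190) and green at (525,314). There is also a blue vise-like thing at (366,112) and the blue tray at (353,180). By the description I choose the blue one at (398,244). The unit is at (250,255), with the bush at (220,252), the dust cap at (285,278) and connectors on the lower edge. I'll check both in one close crop.

Run:
```python
import cv2,numpy as np
im=cv2.imread("pics/top0.png")
a=cv2.resize(im[212:302,195:307],None,fx=6,fy=6,interpolation=cv2.INTER_CUBIC)[:, :]
b=cv2.resize(im[214:276,358:438],None,fx=6,fy=6,interpolation=cv2.INTER_CUBIC)
A=cv2.resize(im[212:302,195:307],None,fx=3.5,fy=3.5,interpolation=cv2.INTER_CUBIC)
B=cv2.resize(im[214:276,358:438],None,fx=5,fy=5,interpolation=cv2.INTER_CUBIC)
h=max(A.shape[0],B.shape[0])
A=cv2.copyMakeBorder(A,0,h-A.shape[0],0,0,0);B=cv2.copyMakeBorder(B,0,h-B.shape[0],0,0,0)
cv2.imwrite("pics/c1.png",np.hstack([A,B])); print(A.shape,B.shape)
```

```text
(315, 392, 3) (315, 400, 3)
```

View pics/c1.png

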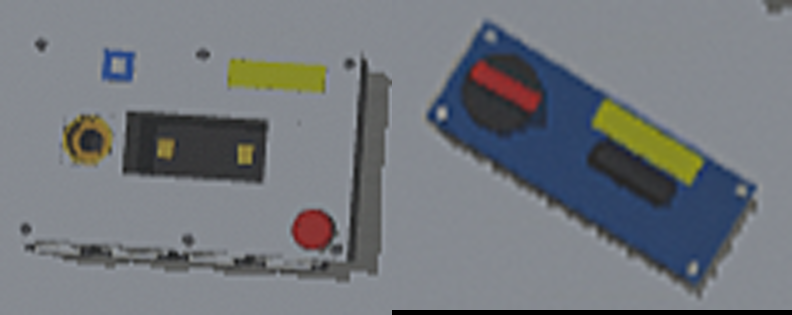

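The crop confirms the blue pack, with its red wing at the upper-left end. It also shows the unit's bay corners and the brass bush on the left.

```bash
cat > h.py <<'E'
import numpy as np
from scipy.optimize import least_squares
from scipy.spatial.transform import Rotation as R
def proj(c,P):
    E=np.array(c["extrinsics"]); q=(np.atleast_2d(P)-E[:3,3])@E[:3,:3]
    return np.c_[c["cx"]+c["fx"]*q[:,0]/-q[:,2], c["cy"]-c["fy"]*q[:,1]/-q[:,2]]
def pose(c,model,px,x0,z=0.):
    """upright pose x,y,yaw from pixels; model points in object frame"""
    model=np.array(model,float); px=np.array(px,float)
    def w(p):
        a,b=np.cos(p[2]),np.sin(p[2])
        return np.c_[p[0]+a*model[:,0]-b*model[:,1],p[1]+b*model[:,0]+a*model[:,1],model[:,2]+z]
    r=least_squares(lambda p:(proj(c,w(p))-px).ravel(),x0)
    return r.x,r.fun.reshape(-1,2)
def toolyaw(s):
    q=s["ee_rot"]; y=R.from_quat([q[1],q[2],q[3],q[0]]).as_matrix()[:,1]  # closing line
    return np.arctan2(y[1],y[0])
E
python3 - <<'E'
from h import *
from rig import manip,cams
np.set_printoptions(precision=4,suppress=True)
c=cams.get_calibration("top")
f=lambda x,y,s,ox,oy:((x+.5)/s-.5+ox,(y+.5)/s-.5+oy)
pk=[f(x-392,y,5,358,214) for x,y in [(487,20),(428,115),(755,187),(703,293)]]
# +y end (screw) left: going from robot-left; order: x side resolved by handedness
# image up = world +x, image left = world +y
m=[(.03,.104,.046),(-.03,.104,.046),(.03,-.06,.046),(-.03,-.06,.046)]
print("pack",*pose(c,m,pk,[.45,-.2,-.5]))
un=[f(x,y,3.5,195,212) for x,y in [(127,112),(267,120),(263,183),(124,175),(86,139)]]
m=[(.023,.051,.085),(.023,-.051,.085),(-.023,-.051,.085),(-.023,.051,.085),(0,.078,.085)]
print("unit",*pose(c,m,un,[.45,.15,0]))
w=cams.get_calibration("wrist");s=manip.get_state();print(toolyaw(s))
E=np.array(w["extrinsics"]);q=s["ee_rot"];T=R.from_quat([q[1],q[2],q[3],q[0]]).as_matrix()
print("cam in tool",T.T@(E[:3,3]-s["position"]),"\n",T.T@E[:3,:3])
E
```

```text
pack [ 0.5481 -0.2237 -0.5631] [[ 0.3459  0.1374]
 [-0.115   0.5611]
 [ 0.7858  0.4298]
 [-1.011  -1.1166]]
unit [ 0.5323  0.1706 -0.0596] [[-0.0311 -0.2831]
 [ 0.204  -0.116 ]
 [ 0.0609  0.0892]
 [-0.5736 -0.1137]
 [ 0.3401  0.4216]]
1.239036866575856
cam in tool [ 0.069  -0.0001 -0.1174] 
 [[-0.0001  0.9624  0.2717]
 [ 1.     -0.0001  0.0005]
 [ 0.0005  0.2717 -0.9624]]
```

Moving first over the unit (on the way), then the pack, with the camera in the same relative pose for each.

Call:
step_arm(increments=[{"dp": [0.1725, -0.1865, -0.033], "yaw": -0.866, "grip": 1}, {"dp": [0.1725, -0.1865, -0.033], "yaw": -0.866, "grip": 1}, {"dp": [0.1725, -0.1865, -0.033], "yaw": -0.866, "grip": 1}, {"dp": [0.1725, -0.1865, -0.033], "yaw": -0.866, "grip": 1}, {"dp": [0.1725, -0.1865, -0.033], "yaw": -0.866, "grip": 1}])

```text
clock: 0.72
position: [0.3606, 0.3558, 0.2228]
ee_rot: [-0.0, 0.473, 0.881, -0.0]
contact_force: [0.8, -0.1, -0.1]
width: 0.0852
gripper_force: 0.0
```

Call:
step_arm(increments=[{"dp": [0.1725, -0.1865, -0.033], "yaw": -0.866, "grip": 1}, {"dp": [0.1725, -0.1865, -0.033], "yaw": -0.866, "grip": 1}, {"dp": [0.1725, -0.1865, -0.033], "yaw": -0.866, "grip": 1}, {"dp": [0.1725, -0.1865, -0.033], "yaw": -0.866, "grip": 1}, {"dp": [0.1725, -0.1865, -0.033], "yaw": -0.866, "grip": 1}])

```text
clock: 1.35
position: [0.5331, 0.1693, 0.1898]
ee_rot: [-0.0, 0.73, 0.684, -0.0]
contact_force: [0.2, 0.3, 0.3]
width: 0.0858
gripper_force: 0.0
```

Call:
step_arm(increments=[{"dp": [0, 0, 0], "yaw": 0, "grip": 1}, {"dp": [0, 0, 0], "yaw": 0, "grip": 1}, {"dp": [0, 0, 0], "yaw": 0, "grip": 1}])

```text
clock: 1.72
position: [0.5314, 0.1716, 0.1904]
ee_rot: [-0.0, 0.727, 0.686, -0.0]
contact_force: [0.3, 0.1, 0.3]
width: 0.0854
gripper_force: 0.0
```

```bash
cat > snap.py <<'E'
import sys,cv2,json
from h import *
from rig import manip,cams
np.set_printoptions(precision=4,suppress=True)
n=sys.argv[1]
s=manip.get_state(); c=cams.get_calibration("wrist"); im=cams.get_image("wrist")
cv2.imwrite(f"pics/{n}.png",im)
c={k:np.array(v).tolist() for k,v in c.items()}; c["pos"]=list(map(float,s["position"])); c["th"]=float(toolyaw(s))
json.dump(c,open(f"{n}.json","w")); print(s["clock"],s["position"],"th",c["th"],s["qpos"],s["contact_force"])
E
python3 snap.py u1
```

```text
1.725 [0.5314 0.1716 0.1904] th -0.05838198274000555 [0.1875 0.2961 1.6463 0.0004 1.1996 0.2457] [0.3002 0.0898 0.2505]
```

View pics/u1.png

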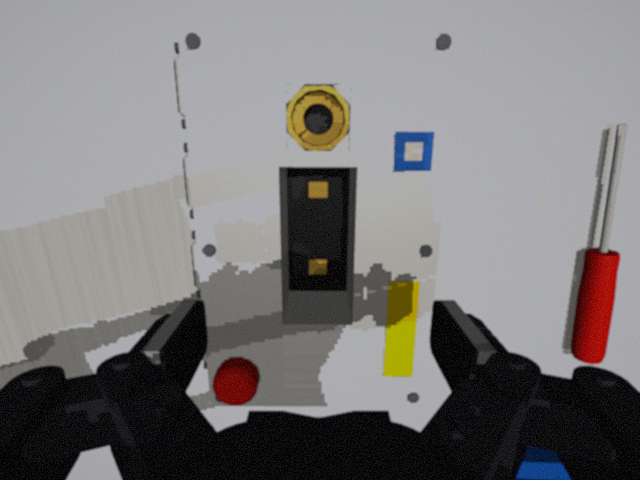

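The wrist view is centred on the unit: bush at (318,118), bay corners about (279,167), (357,167), (354,324) and (282,324), dust cap at (236,381). Now to the pack.

Call:
step_arm(increments=[{"dp": [0.0104, -0.247, -0.0246], "yaw": -0.421, "grip": 1}, {"dp": [0.0104, -0.247, -0.0246], "yaw": -0.421, "grip": 1}, {"dp": [0.0104, -0.247, -0.0246], "yaw": -0.421, "grip": 1}, {"dp": [0.0104, -0.247, -0.0246], "yaw": -0.421, "grip": 1}])

```text
clock: 2.28
position: [0.5404, -0.0272, 0.171]
ee_rot: [0.0, 0.809, 0.588, 0.0]
contact_force: [0.5, -0.2, -0.4]
width: 0.0856
gripper_force: 0.0
```

Call:
step_arm(increments=[{"dp": [0.0104, -0.247, -0.0246], "yaw": -0.421, "grip": 1}, {"dp": [0.0104, -0.247, -0.0246], "yaw": -0.421, "grip": 1}, {"dp": [0.0104, -0.247, -0.0246], "yaw": -0.421, "grip": 1}, {"dp": [0.0104, -0.247, -0.0246], "yaw": -0.421, "grip": 1}])

```text
clock: 2.78
position: [0.5491, -0.2249, 0.1513]
ee_rot: [0.0, 0.876, 0.482, 0.0]
contact_force: [-0.4, -0.2, -0.7]
width: 0.0854
gripper_force: 0.0
```

Call:
step_arm(increments=[{"dp": [0, 0, 0], "yaw": 0, "grip": 1}, {"dp": [0, 0, 0], "yaw": 0, "grip": 1}, {"dp": [0, 0, 0], "yaw": 0, "grip": 1}])

```text
clock: 3.15
position: [0.5489, -0.2228, 0.1512]
ee_rot: [-0.0, 0.876, 0.483, 0.0]
contact_force: [0.2, 0.2, 0.2]
width: 0.0852
gripper_force: 0.0
```

```bash
python3 snap.py p1
```

```text
3.15 [ 0.5489 -0.2228  0.1512] th -0.5630494331972051 [-0.5032  0.3766  1.6275  0.0004  1.1376  0.0597] [0.1835 0.1794 0.2161]
```

View pics/p1.png

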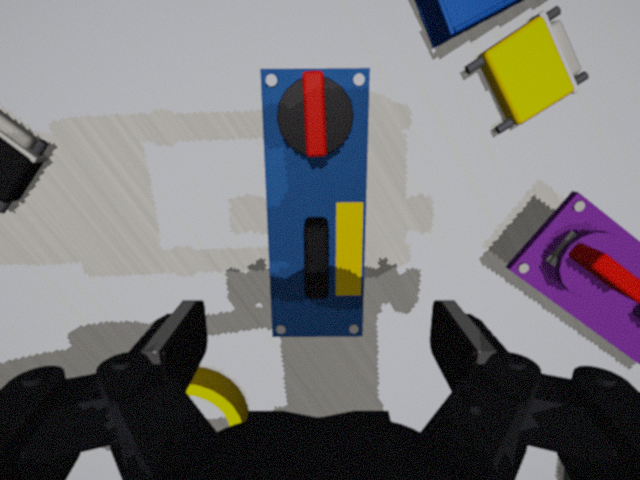

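Pack view: plate corners at about (261,69), (370,68), (362,336) and (273,336), rib at (317,258), and the wing along the pack's y at (315,113). Next, subpixel line fits for both the plate and the bay.

```bash
cat > fit.py <<'E'
import cv2,json
from h import *
np.set_printoptions(precision=4,suppress=True)
def edge(im,p,q,w=6,trim=.12):
    """sub-pixel line near segment p-q -> (point,dir), rms"""
    p,q=np.array(p,float),np.array(q,float); d=(q-p)/np.linalg.norm(q-p); n=np.array([-d[1],d[0]])
    t=np.linspace(trim,1-trim,60); u=np.arange(-w,w+.01,.25); pts=[]
    for a in t:
        X=p+a*(q-p)+u[:,None]*n
        v=cv2.remap(im,X[:,:1].astype(np.float32),X[:,1:].astype(np.float32),cv2.INTER_LINEAR).ravel()
        g=np.abs(np.gradient(cv2.GaussianBlur(v[None],(0,0),3)[0]))[4:-4]; k=g.argmax(); m=slice(max(0,k-6),k+7)
        pts.append([a,(g[m]*u[4:-4][m]).sum()/g[m].sum()])
    pts=np.array(pts); ok=np.ones(60,bool)
    for _ in range(4):
        c=np.polyfit(*pts[ok].T,1); r=pts[:,1]-np.polyval(c,pts[:,0]); ok=abs(r)<max(.25,2*np.median(abs(r)))
    P=p+np.polyval(c,0)*n; Q=q+np.polyval(c,1)*n
    return np.cross([*P,1],[*Q,1]),r[ok].std(),ok.sum()
def quad(im,cor):
    L=[edge(im,cor[i],cor[(i+1)%4]) for i in range(4)]; print([(round(float(l[1]),2),int(l[2])) for l in L])
    X=[np.cross(L[i-1][0],L[i][0]) for i in range(4)]; return np.array([x[:2]/x[2] for x in X])
E
python3 - <<'E'
from fit import *
c=json.load(open("p1.json")); im=cv2.imread("pics/p1.png")[:,:,2].astype(np.float32)
C=quad(im,[(261,69),(370,68),(362,336),(273,336)]); print(C)
# image up = tool x = pack +y ; image right = tool y = pack +x
p,r=pose(c,[(-.03,.104,.046),(.03,.104,.046),(.03,-.06,.046),(-.03,-.06,.046)],C,[.548,-.224,-.56]); print("pack",p,r.ravel())
c=json.load(open("u1.json")); im=cv2.cvtColor(cv2.imread("pics/u1.png"),6).astype(np.float32)
C=quad(im,[(279,167),(357,167),(354,324),(282,324)]); print(C)
p,r=pose(c,[(-.023,.051,.085),(.023,.051,.085),(.023,-.051,.085),(-.023,-.051,.085)],C,[.53,.17,-.06]); print("unit",p,r.ravel())
print("bush px",proj(c,[p[0]-np.sin(p[2])*.078,p[1]+np.cos(p[2])*.078,.085]))
E
```

```text
[(0.09, 46), (0.59, 50), (0.1, 57), (0.1, 57)]
[[260.3463  68.7893]
 [370.2231  68.0602]
 [357.8612 335.6568]
 [272.2983 336.1826]]
pack [ 0.5468 -0.2226 -0.5649] [-0.3163 -0.9331  0.0387 -0.0034  2.6346  1.1452 -2.2977  0.4448]
[(0.09, 56), (0.11, 54), (0.23, 53), (0.11, 53)]
[[278.7618 167.2987]
 [356.2178 167.4272]
 [351.8919 324.125 ]
 [282.2587 323.8117]]
unit [ 0.5305  0.1706 -0.0615] [-0.7259 -0.4914  0.7141 -0.3641  0.2065  0.5364 -0.1941  0.6119]
bush px [[317.6064 118.3076]]
```

Run:
```python
from fit import *
c=json.load(open("p1.json")); I=cv2.imread("pics/p1.png"); im=(I[:,:,0].astype(np.float32)-I[:,:,2]).__abs__()
C=quad(im,[(261,69),(370,68),(362,336),(273,336)]); print(C)
p,r=pose(c,[(-.03,.104,.046),(.03,.104,.046),(.03,-.06,.046),(-.03,-.06,.046)],C,[.548,-.224,-.56]); print("pack",p,r.ravel())
a=p[2];w=lambda x,y,z:[p[0]+np.cos(a)*x-np.sin(a)*y,p[1]+np.sin(a)*x+np.cos(a)*y,z]
print("rib corners pred",proj(c,[w(-.007,.022,.072),w(.007,.022,.072),w(.007,-.022,.072),w(-.007,-.022,.072)]),"wing",proj(c,[w(0,.078,.087),w(0,.097,.087),w(0,.059,.087)]))
d=p[:2]-np.array(c["pos"][:2]); print("move",d,"dyaw",p[2]-c["th"])
```

```text
[(0.1, 46), (0.58, 52), (0.1, 56), (0.11, 56)]
[[260.4754  68.9413]
 [369.9478  68.3202]
 [357.2655 335.3359]
 [272.7514 335.755 ]]
pack [ 0.5467 -0.2225 -0.565 ] [-0.5037 -1.1132  0.257  -0.2707  3.1404  1.4611 -2.8416  0.8534]
rib corners pred [[301.6866 225.6963]
 [327.7471 225.7498]
 [327.0604 300.9299]
 [302.4585 300.8789]] wing [[314.3388 114.6656]
 [314.3036  69.6763]
 [314.372  157.0336]]
move [-0.0022  0.0003] dyaw -0.0019902183304922882
```

Run:
```python
from fit import *
c=json.load(open("p1.json")); I=cv2.imread("pics/p1.png"); im=(I[:,:,0].astype(np.float32)-I[:,:,2]).__abs__()
S=[((261,69),(370,68)),((370,68),(366.2,195)),((362,336),(273,336)),((273,336),(261,69))]
L=[edge(im,*s) for s in S]; print([(l[1],l[2]) for l in L]); X=[np.cross(L[i-1][0],L[i][0]) for i in range(4)]; C=np.array([x[:2]/x[2] for x in X]); print(C)
p,r=pose(c,[(-.03,.104,.046),(.03,.104,.046),(.03,-.06,.046),(-.03,-.06,.046)],C,[.548,-.224,-.56]); print("pack",p,r.ravel())
a=p[2];w=lambda x,y,z:[p[0]+np.cos(a)*x-np.sin(a)*y,p[1]+np.sin(a)*x+np.cos(a)*y,z]
print("rib corners pred",proj(c,[w(-.007,.022,.072),w(.007,.022,.072),w(.007,-.022,.072),w(-.007,-.022,.072)]),"wing",proj(c,[w(0,.078,.087),w(0,.097,.087),w(0,.059,.087)]))
d=p[:2]-np.array(c["pos"][:2]); print("move",d,"dyaw",p[2]-c["th"])
B=np.array([I[y] for y in (1,)]) 
D=cv2.resize(I[60:345,250:380],None,fx=2.1,fy=2.1);
```

```text
[(np.float64(0.09576056097320396), np.int64(46)), (np.float64(0.08929227158443442), np.int64(58)), (np.float64(0.10499747699933348), np.int64(56)), (np.float64(0.11253696048489288), np.int64(56))]
[[260.4754  68.9413]
 [368.712   68.3272]
 [361.0324 335.3172]
 [272.7514 335.755 ]]
pack [ 0.5473 -0.2228 -0.5565] [-0.9824 -0.6184  1.0106 -0.8058  1.0884  1.1201 -1.1256  1.1831]
rib corners pred [[302.4858 225.7866]
 [328.5457 225.6237]
 [328.4748 300.8165]
 [303.8732 300.9583]] wing [[314.2304 114.6453]
 [313.8268  69.6557]
 [314.6105 157.0137]]
move [-0.0017 -0.    ] dyaw 0.006550720480772987
```

Call:
step_arm(increments=[{"dp": [-0.008, 0, -0.08], "yaw": 0.044, "grip": 0.5}, {"dp": [0, 0, -0.1], "yaw": 0, "grip": 0.5}, {"dp": [0, 0, -0.08], "yaw": 0, "grip": 0.5}, {"dp": [0, 0, -0.08], "yaw": 0, "grip": 0.5}, {"dp": [0, 0, -0.048], "yaw": 0, "grip": 0.5}], squeeze=60)

```text
clock: 3.82
position: [0.547, -0.2242, 0.072]
ee_rot: [-0.001, 0.875, 0.485, -0.0]
contact_force: [-0.2, 0.3, 0.2]
width: 0.0427
gripper_force: 0.0
```

Call:
step_arm(increments=[{"dp": [0, 0, 0], "yaw": 0, "grip": 0.5}, {"dp": [0, 0, 0], "yaw": 0, "grip": 0.3}])

```text
clock: 4.08
position: [0.5478, -0.2248, 0.0738]
ee_rot: [0.0, 0.875, 0.485, 0.0]
contact_force: [-0.2, -0.3, 0.6]
width: 0.0264
gripper_force: 0.0
```

Call:
step_arm(increments=[{"dp": [0, 0, 0], "yaw": 0, "grip": 0.1}, {"dp": [0, 0, 0], "yaw": 0, "grip": 0.1}, {"dp": [0, 0, 0], "yaw": 0, "grip": 0.1}, {"dp": [0, 0, 0], "yaw": 0, "grip": 0.1}])

```text
clock: 4.58
position: [0.5476, -0.2248, 0.074]
ee_rot: [0.001, 0.875, 0.485, 0.0]
contact_force: [-0.6, 0.5, 4.1]
width: 0.0129
gripper_force: 59.9
```

```bash
python3 snap.py g1; python3 -c "
from rig import manip
print(manip.get_state()['position'],manip.get_state()['moment'])"
```

```text
4.575 [ 0.5476 -0.2248  0.074 ] th -0.5586460534397575 [-0.5069  0.4532  1.7234 -0.0001  0.9639  0.0518] [-0.6273  0.4747  4.0934]
[ 0.54761622 -0.22474254  0.07400158] [-0.1132506   0.05688073 -0.05322875]
```

View pics/g1.png

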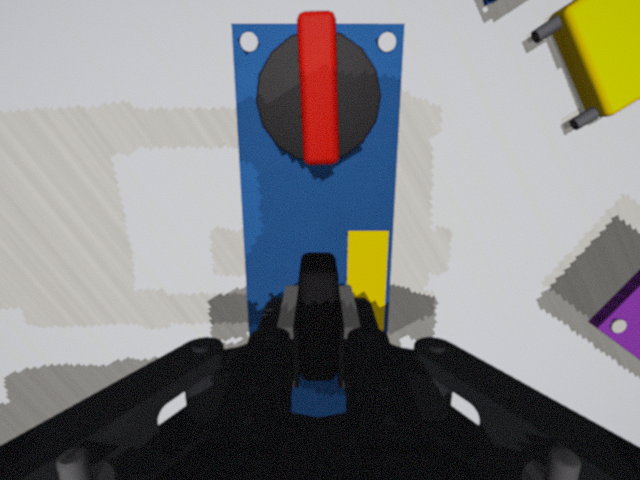

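The pack is gripped squarely: plate top corners at (232,24) and (404,24), wing at (319,88), rib between the pads at (318,315).

```bash
cat >> fit.py <<'E'
def lpose(c,L,M,x0,free_z=False):
    """pose from lines; M: list of (A,B) model segment ends"""
    def f(p):
        a,b=np.cos(p[2]),np.sin(p[2]); z=p[3] if free_z else 0; out=[]
        for l,s in zip(L,M):
            m=np.array(s); W=np.c_[p[0]+a*m[:,0]-b*m[:,1],p[1]+b*m[:,0]+a*m[:,1],m[:,2]+z]
            q=proj(c,W); out+=list((np.c_[q,[1,1]]@l)/np.hypot(l[0],l[1]))
        return out
    r=least_squares(f,list(x0)+([0] if free_z else [])); return r.x,np.round(r.fun,2)
def intool(c,p):
    t=c["th"]; d=p[:2]-np.array(c["pos"][:2]); # tool y=(cos,sin), tool x=(-sin,cos)
    return "in tool: along closing(x_pack) %.2f mm, along y_pack %.2f mm, yaw %.4f"%(1e3*(d@[np.cos(t),np.sin(t)]),1e3*(d@[-np.sin(t),np.cos(t)]),p[2]-t)
h=.046
PM=[((-.03,.104,h),(.03,.104,h)),((.03,.09,h),(.03,.04,h)),((.03,-.06,h),(-.03,-.06,h)),((-.03,-.05,h),(-.03,.09,h))]
k=.085
UM=[((-.023,.051,k),(.023,.051,k)),((.023,.051,k),(.023,-.051,k)),((.023,-.051,k),(-.023,-.051,k)),((-.023,-.051,k),(-.023,.051,k))]
E
python3 - <<'E'
from fit import *
def blue(n): I=cv2.imread(f"pics/{n}.png").astype(np.float32); return abs(I[:,:,0]-I[:,:,2])
def run(n,S,M,x0,im):
    c=json.load(open(n+".json")); E=[edge(im,*s) for s in S]; print(n,[(round(float(e[1]),2),int(e[2])) for e in E])
    for fz in (0,1):
        p,r=lpose(c,[e[0] for e in E],M,x0,fz); print(p,r); print(intool(c,p))
run("p1",[((261,69),(370,68)),((369,68),(366,195)),((362,336),(273,336)),((273,336),(261,69))],PM,[.547,-.223,-.56],blue("p1"))
run("g1",[((232,24),(404,24)),((404,24),(393,225)),((243.5,240),(232,24))],[PM[0],PM[1],PM[3]],[.547,-.223,-.56],blue("g1"))
run("u1",[((279,167),(357,167)),((357,167),(353,324)),((353,324),(282,324)),((282,324),(279,167))],UM,[.53,.17,-.06],cv2.imread("pics/u1.png",0).astype(np.float32))
E
```

```text
p1 [(0.1, 46), (0.11, 60), (0.1, 56), (0.11, 56)]
[ 0.5474 -0.2229 -0.5531] [-0.46 -1.05 -0.75 -1.11 -0.96 -1.28 -0.66 -1.24]
in tool: along closing(x_pack) -1.24 mm, along y_pack -0.91 mm, yaw 0.0100
[ 0.5473 -0.223  -0.5543 -0.002 ] [ 0.38 -0.05 -0.38 -0.66  0.36  0.13 -0.42 -0.64]
in tool: along closing(x_pack) -1.30 mm, along y_pack -1.06 mm, yaw 0.0087
g1 [(0.06, 43), (0.11, 60), (0.09, 60)]
[ 0.5481 -0.2236 -0.5564] [ 0.23 -0.23 -0.78 -1.2  -0.64 -1.37]
in tool: along closing(x_pack) -0.19 mm, along y_pack 1.21 mm, yaw 0.0023
[ 0.5483 -0.2232 -0.5582 -0.002 ] [ 0.05 -0.05  0.13 -0.14 -0.09  0.07]
in tool: along closing(x_pack) -0.26 mm, along y_pack 1.72 mm, yaw 0.0004
u1 [(0.09, 56), (0.11, 54), (0.24, 50), (0.11, 54)]
[ 0.5305  0.1706 -0.0619] [-0.55 -0.37 -0.66 -0.29 -0.6  -0.57 -0.24 -0.7 ]
in tool: along closing(x_pack) -0.85 mm, along y_pack -0.97 mm, yaw -0.0035
[ 0.5305  0.1702 -0.0619 -0.0018] [-0.01  0.17 -0.34 -0.01  0.09  0.11  0.04 -0.39]
in tool: along closing(x_pack) -0.86 mm, along y_pack -1.44 mm, yaw -0.0035
```

Call:
step_arm(increments=[{"dp": [0, 0, 0.06], "yaw": 0, "grip": 0.1}, {"dp": [0, 0, 0.12], "yaw": 0, "grip": 0.1}, {"dp": [0, 0, 0.15], "yaw": 0, "grip": 0.1}, {"dp": [0, 0, 0.15], "yaw": 0, "grip": 0.1}, {"dp": [0, 0, 0.12], "yaw": 0, "grip": 0.1}])

```text
clock: 5.25
position: [0.5469, -0.2242, 0.1938]
ee_rot: [-0.001, 0.875, 0.485, -0.0]
contact_force: [0.9, -0.8, -5.5]
width: 0.0128
gripper_force: 59.0
```

Call:
step_arm(increments=[{"dp": [-0.0071, 0.1, 0], "yaw": 0.2758, "grip": 0.1}, {"dp": [-0.0071, 0.168, 0], "yaw": 0.2758, "grip": 0.1}, {"dp": [-0.0071, 0.168, 0], "yaw": 0.2758, "grip": 0.1}, {"dp": [-0.0071, 0.168, 0], "yaw": 0.2758, "grip": 0.1}])

```text
clock: 5.75
position: [0.5398, -0.101, 0.1914]
ee_rot: [-0.002, 0.831, 0.556, -0.001]
contact_force: [-0.1, -0.6, -5.4]
width: 0.0127
gripper_force: 59.0
```

Call:
step_arm(increments=[{"dp": [-0.0071, 0.168, 0], "yaw": 0.2758, "grip": 0.1}, {"dp": [-0.0071, 0.168, 0], "yaw": 0.2758, "grip": 0.1}, {"dp": [-0.0071, 0.168, 0], "yaw": 0.2758, "grip": 0.1}, {"dp": [-0.0071, 0.168, 0], "yaw": 0.2758, "grip": 0.1}])

```text
clock: 6.25
position: [0.5337, 0.033, 0.1915]
ee_rot: [-0.002, 0.782, 0.623, -0.001]
contact_force: [0.2, 0.4, -5.4]
width: 0.0128
gripper_force: 59.0
```

Call:
step_arm(increments=[{"dp": [-0.0071, 0.168, 0], "yaw": 0.2758, "grip": 0.1}, {"dp": [-0.0071, 0.168, 0], "yaw": 0.2758, "grip": 0.1}, {"dp": [-0.0071, 0.168, 0], "yaw": 0.2758, "grip": 0.1}, {"dp": [-0.0071, 0.168, 0], "yaw": 0.2758, "grip": 0.1}])

```text
clock: 6.75
position: [0.5278, 0.1669, 0.1914]
ee_rot: [-0.002, 0.728, 0.686, -0.002]
contact_force: [-0.1, 0.1, -5.0]
width: 0.0128
gripper_force: 59.0
```

Call:
step_arm(increments=[{"dp": [0, 0, 0], "yaw": 0, "grip": 0.1}, {"dp": [0, 0, 0], "yaw": 0, "grip": 0.1}, {"dp": [0, 0, 0], "yaw": 0, "grip": 0.1}])

```text
clock: 7.12
position: [0.5296, 0.1645, 0.1927]
ee_rot: [-0.0, 0.729, 0.685, -0.001]
contact_force: [-0.3, -0.5, -5.3]
width: 0.0128
gripper_force: 59.0
```

```bash
python3 snap.py h1
```

```text
7.125 [0.5296 0.1645 0.1927] th -0.06254638730550924 [ 0.1759  0.2895  1.65   -0.0003  1.2037  0.2385] [-0.289  -0.5094 -5.311 ]
```

View pics/h1.png

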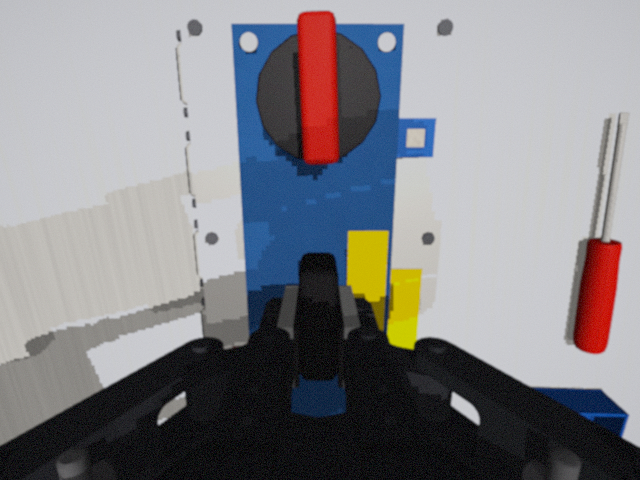

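The grip is unchanged (plate corners still at (232,24) and (404,24)). The unit's bolts show at (195,27), (445,27), (211,238) and (428,238), so I'll use them to re-measure the unit from here.

Run:
```python
from fit import *
def blob(n,pts):
    g=cv2.imread(f"pics/{n}.png",0).astype(float); o=[]
    for x,y in pts:
        w=g[y-13:y+14,x-13:x+14]; b=np.median(w); d=np.clip(b-30-w,0,40); yy,xx=np.mgrid[-13:14,-13:14]
        d=d*(xx**2+yy**2<=11**2)
        o.append([x+(d*xx).sum()/d.sum(),y+(d*yy).sum()/d.sum()])
    return np.array(o)
cu=json.load(open("u1.json")); ch=json.load(open("h1.json"))
bu=blob("u1",[(193,41),(443,41),(209,250),(425,250)]); bh=blob("h1",[(195,27),(445,27),(211,238),(428,238)]); print(bu,bh)
def back(c,px,z):
    E=np.array(c["extrinsics"]); d=np.c_[(px[:,0]-c["cx"])/c["fx"],-(px[:,1]-c["cy"])/c["fy"],-np.ones(len(px))]@E[:3,:3].T
    return E[:3,3]+d*((z-E[2,3])/d[:,2])[:,None]
for zz in (.085,.083):
    W1=back(cu,bu,zz); W2=back(ch,bh,zz)
    print((W2-W1)*1e3, "mean",(W2-W1).mean(0)*1e3)
    th=-.0619; u=W1[:,:2]-[.5305,.1702]; Rm=np.array([[np.cos(th),-np.sin(th)],[np.sin(th),np.cos(th)]]); print("bolts in unit",u@Rm*1e3)
```

```text
[[192.4549  40.9695]
 [442.9248  41.8254]
 [208.9682 249.9444]
 [425.3371 250.6358]] [[194.3252  27.5181]
 [444.4987  27.3251]
 [211.213  238.0848]
 [427.5696 238.1861]]
[[ 0.0132  0.0459  0.    ]
 [-0.0468 -0.0418  0.    ]
 [-0.1073  0.0182  0.    ]
 [ 0.0327 -0.1386  0.    ]] mean [-0.0271 -0.0291  0.    ]
bolts in unit [[-67.1678 117.6197]
 [ 66.875  117.6415]
 [-67.1699   0.4857]
 [ 66.9509   0.5614]]
[[ 0.0308  0.1037  0.    ]
 [-0.0418  0.0159  0.    ]
 [-0.0901  0.0862  0.    ]
 [ 0.039  -0.0712  0.    ]] mean [-0.0155  0.0336  0.    ]
bolts in unit [[-67.7758 118.0442]
 [ 67.4703 118.0661]
 [-67.7779  -0.1414]
 [ 67.5469  -0.065 ]]
```

Call:
step_arm(increments=[{"dp": [0.005, 0.0205, -0.04], "yaw": 0, "grip": 0.1}, {"dp": [0, 0, -0.06], "yaw": 0, "grip": 0.1}, {"dp": [0, 0, -0.03], "yaw": 0, "grip": 0.1}, {"dp": [0, 0, 0], "yaw": 0, "grip": 0.1}, {"dp": [0, 0, 0], "yaw": 0, "grip": 0.1}])

```text
clock: 7.8
position: [0.5315, 0.1692, 0.1675]
ee_rot: [0.0, 0.729, 0.685, 0.0]
contact_force: [-0.0, -0.1, -5.2]
width: 0.0127
gripper_force: 58.9
```

Call:
step_arm(increments=[{"dp": [0, 0, 0], "yaw": 0, "grip": 0.1}])

```text
clock: 7.92
position: [0.5316, 0.1692, 0.1678]
ee_rot: [0.0, 0.729, 0.685, 0.0]
contact_force: [0.0, -0.5, -7.3]
width: 0.0125
gripper_force: 58.9
```

```bash
cat > st.py <<'E'
from h import *
from rig import manip
np.set_printoptions(precision=5,suppress=True)
s=manip.get_state(); print(s["clock"],s["position"],"th %.4f"%toolyaw(s),s["contact_force"],s["moment"],s["width"])
E
python3 st.py
```

```text
7.925 [0.53164 0.16922 0.16777] th -0.0622 [ 0.04015 -0.45047 -7.2838 ] [-0.06942  0.03868  0.05533] 0.01246274814852944
```

Call:
step_arm(increments=[{"dp": [-0.005, -0.003, -0.015], "yaw": 0, "grip": 0.1}, {"dp": [0, 0, 0], "yaw": 0, "grip": 0.1}, {"dp": [0, 0, 0], "yaw": 0, "grip": 0.1}])

```text
clock: 8.3
position: [0.5303, 0.1686, 0.1643]
ee_rot: [0.0, 0.729, 0.685, 0.0]
contact_force: [-0.1, -0.9, -4.6]
width: 0.0124
gripper_force: 58.9
```

```bash
python3 st.py
```

```text
8.3 [0.53028 0.16856 0.16434] th -0.0622 [-0.12536 -0.86436 -4.61114] [-0.08049  0.01771  0.03142] 0.012369523834763816
```

Call:
step_arm(increments=[{"dp": [0.001, 0, -0.02], "yaw": 0, "grip": 0.1}, {"dp": [0, 0, -0.02], "yaw": 0, "grip": 0.1}, {"dp": [0, 0, -0.01], "yaw": 0, "grip": 0.1}, {"dp": [0, 0, 0], "yaw": 0, "grip": 0.1}])

```text
clock: 8.8
position: [0.5304, 0.1685, 0.154]
ee_rot: [-0.0, 0.729, 0.685, -0.0]
contact_force: [-0.5, 0.5, -5.5]
width: 0.013
gripper_force: 59.0
```

```bash
python3 st.py
```

```text
8.8 [0.53036 0.1685  0.15404] th -0.0622 [-0.48934  0.48387 -5.49452] [-0.08365  0.03263  0.02572] 0.013015971000561835
```

The foot is 5 mm into the bay with no contact force, so I'll carry on down to about 0.122.

Call:
step_arm(increments=[{"dp": [0.001, 0, -0.025], "yaw": 0, "grip": 0.1}, {"dp": [0, 0, -0.025], "yaw": 0, "grip": 0.1}, {"dp": [0, 0, -0.025], "yaw": 0, "grip": 0.1}, {"dp": [0, 0, -0.025], "yaw": 0, "grip": 0.1}])

```text
clock: 9.3
position: [0.5306, 0.1686, 0.1339]
ee_rot: [-0.0, 0.729, 0.685, -0.0]
contact_force: [-0.4, -0.5, -5.0]
width: 0.0127
gripper_force: 59.0
```

Call:
step_arm(increments=[{"dp": [0, 0, -0.025], "yaw": 0, "grip": 0.1}, {"dp": [0, 0, -0.02], "yaw": 0, "grip": 0.1}, {"dp": [0, 0, -0.015], "yaw": 0, "grip": 0.1}])

```text
clock: 9.68
position: [0.5307, 0.1686, 0.1221]
ee_rot: [0.0, 0.729, 0.685, -0.0]
contact_force: [0.9, 0.2, -5.3]
width: 0.0129
gripper_force: 59.0
```

```bash
python3 st.py
```

```text
9.675 [0.53071 0.16856 0.12209] th -0.0621 [ 0.85959  0.21252 -5.25269] [-0.04754 -0.04597 -0.00085] 0.012921984003244595
```

Call:
step_arm(increments=[{"dp": [0, 0, -0.01], "yaw": 0, "grip": 0.1}, {"dp": [0, 0, -0.005], "yaw": 0, "grip": 0.1}, {"dp": [0, 0, 0], "yaw": 0, "grip": 0.1}])

```text
clock: 10.05
position: [0.5308, 0.1686, 0.1194]
ee_rot: [0.0, 0.729, 0.685, 0.0]
contact_force: [-0.8, 0.2, -5.4]
width: 0.0126
gripper_force: 59.1
```

```bash
python3 st.py
```

```text
10.05 [0.53079 0.16859 0.11944] th -0.0622 [-0.76852  0.23745 -5.37565] [-0.09395 -0.04325 -0.03701] 0.012642530704577609
```

Call:
step_arm(increments=[{"dp": [0, 0, -0.005], "yaw": 0, "grip": 0.1}, {"dp": [0, 0, 0], "yaw": 0, "grip": 0.1}])

```text
clock: 10.3
position: [0.5309, 0.1686, 0.1191]
ee_rot: [0.0, 0.729, 0.685, 0.0]
contact_force: [-1.8, -0.3, -0.2]
width: 0.0131
gripper_force: 59.7
```

Call:
step_arm(increments=[{"dp": [0, 0, -0.003], "yaw": 0, "grip": 0.1}, {"dp": [0, 0, 0], "yaw": 0, "grip": 0.1}])

```text
clock: 10.55
position: [0.5308, 0.1686, 0.119]
ee_rot: [0.0, 0.729, 0.685, 0.0]
contact_force: [-3.4, -1.0, 4.9]
width: 0.013
gripper_force: 60.4
```

```bash
python3 st.py
```

```text
10.55 [0.53082 0.1686  0.11898] th -0.0621 [-3.4379  -1.02963  4.89022] [-0.15666  0.33856  0.00929] 0.013036360930033642
```

Seated: z contact at TCP 0.119, as expected. Releasing and rising to look at the wing.

Call:
step_arm(increments=[{"dp": [0, 0, 0.006], "yaw": 0, "grip": 0.45}, {"dp": [0, 0, 0], "yaw": 0, "grip": 0.45}, {"dp": [0, 0, 0], "yaw": 0, "grip": 0.45}, {"dp": [0, 0, 0.03], "yaw": 0, "grip": 0.45}, {"dp": [0, 0, 0.08], "yaw": 0, "grip": 0.45}])

```text
clock: 11.18
position: [0.5303, 0.1685, 0.1411]
ee_rot: [-0.0, 0.729, 0.685, -0.001]
contact_force: [0.2, 0.3, -0.6]
width: 0.0385
gripper_force: 0.0
```

Call:
step_arm(increments=[{"dp": [0, 0, 0.12], "yaw": 0, "grip": 0.45}, {"dp": [0, 0, 0.12], "yaw": 0, "grip": 0.45}, {"dp": [0, 0, 0], "yaw": 0, "grip": 0.45}, {"dp": [0, 0, 0], "yaw": 0, "grip": 0.45}, {"dp": [0, 0, 0], "yaw": 0, "grip": 0.45}])

```text
clock: 11.8
position: [0.53, 0.1684, 0.188]
ee_rot: [-0.001, 0.729, 0.685, -0.001]
contact_force: [0.3, 0.1, 0.1]
width: 0.0384
gripper_force: 0.0
```

```bash
python3 snap.py s1; python3 st.py
python3 - <<'E'
import cv2,numpy as np
im=cv2.imread("pics/s1.png"); a=cv2.resize(im[40:360,220:420],None,fx=1.85,fy=1.85,interpolation=cv2.INTER_CUBIC)
b=cv2.resize(im[60:180,280:360],None,fx=4.9,fy=4.9,interpolation=cv2.INTER_CUBIC)
h=a.shape[0]; b=cv2.copyMakeBorder(b,0,max(0,h-b.shape[0]),0,0,0)[:h]; cv2.imwrite("pics/s1c.png",np.hstack([a,b])); print(a.shape,b.shape)
E
```

```text
11.8 [0.53   0.1684 0.188 ] th -0.06221689213522475 [ 0.1825  0.2957  1.6536 -0.      1.1944  0.2448] [0.3208 0.0737 0.1467]
11.85 [0.5301  0.16843 0.18794] th -0.0622 [ 0.14203 -0.44448  0.67454] [0.02768 0.02757 0.03726] 0.0384964094360725
(592, 370, 3) (592, 392, 3)
```

View pics/s1c.png

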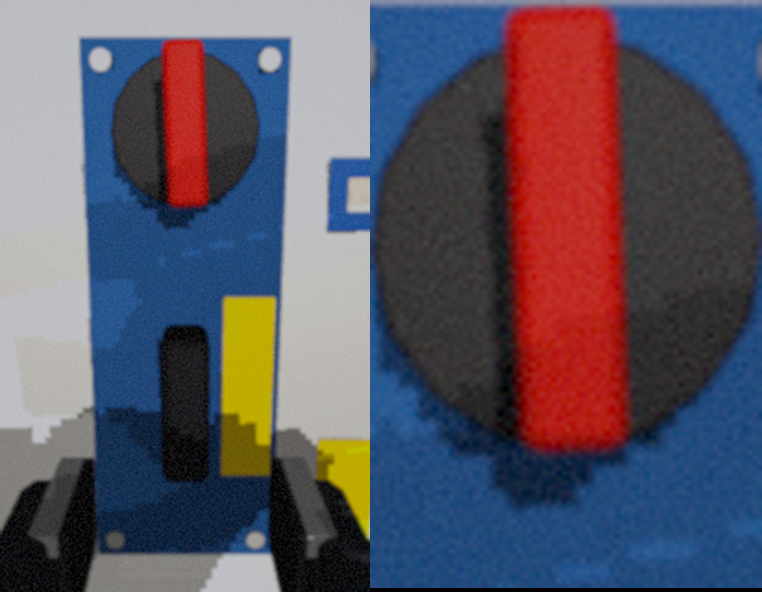

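The plate sits flat on the unit. The wing's top-face corners in the enlarged crop are (505,8), (613,8), (628,448) and (522,448).

Run:
```python
from fit import *
c=json.load(open("s1.json"))
P=[(280+(x-370)/4.9-.4,60+y/4.9-.4) for x,y in [(505,8),(613,8),(628,448),(522,448)]]
m=[(-.005,.019,0),(.005,.019,0),(.005,-.019,0),(-.005,-.019,0)]
p,r=pose(c,m,P,[.535,.248,-.06],.130); print("wing",p,r.ravel()); print("rel yaw",p[2]-c["th"])
I=cv2.imread("pics/s1.png").astype(np.float32); im=abs(I[:,:,0]-I[:,:,2])
T=lambda x,y:(220+x/1.85,40+y/1.85)
S=[(T(80,39),T(290,39)),(T(290,39),T(281,290)),(T(94,450),T(80,39))]
E=[edge(im,*s) for s in S]; print([(float(e[1]),int(e[2])) for e in E])
for z in (0,1):
    p,r=lpose(c,[e[0] for e in E],[tuple(tuple(np.add(q,(0,0,.045))) for q in s) for s in (PM[0],PM[1],PM[3])],[.53,.17,-.06],z); print("pack",p,r)
    print("screw",p[0]-np.sin(p[2])*.078,p[1]+np.cos(p[2])*.078)
```

```text
wing [ 0.5354  0.248  -0.0253] [-0.6109 -0.2485  0.7849 -1.2056  0.0988  0.4165 -0.2859  1.2478]
rel yaw 0.036926154555042376
[(0.08168942411307538, 43), (0.10904931159235752, 60), (0.11665030746585177, 54)]
pack [ 0.5307  0.1697 -0.0579] [ 0.26 -0.26 -0.7  -1.1  -0.59 -1.24]
screw 0.5352350962523601 0.24760148117593686
pack [ 0.5307  0.1704 -0.0606 -0.0041] [ 0.09 -0.09  0.1  -0.11 -0.09  0.08]
screw 0.5353866869286894 0.24828751609540878
```

Call:
step_arm(increments=[{"dp": [0.0065, 0.1, 0], "yaw": 0.11, "grip": 0.45}, {"dp": [0.01, 0.15, 0], "yaw": 0.12, "grip": 0.45}, {"dp": [0.01, 0.148, 0], "yaw": 0, "grip": 0.45}, {"dp": [0, 0, -0.05], "yaw": 0, "grip": 0.45}, {"dp": [0, 0, -0.05], "yaw": 0, "grip": 0.45}], squeeze=30)

```text
clock: 12.48
position: [0.5354, 0.2484, 0.1678]
ee_rot: [-0.0, 0.716, 0.698, -0.001]
contact_force: [-0.3, 0.3, 0.0]
width: 0.0385
gripper_force: 0.0
```

Call:
step_arm(increments=[{"dp": [0, 0, 0], "yaw": 0, "grip": 0.45}, {"dp": [0, 0, 0], "yaw": 0, "grip": 0.45}, {"dp": [0, 0, 0], "yaw": 0, "grip": 0.45}])

```text
clock: 12.85
position: [0.5363, 0.2478, 0.1694]
ee_rot: [0.0, 0.717, 0.697, 0.0]
contact_force: [0.1, 0.5, 0.1]
width: 0.0386
gripper_force: 0.0
```

```bash
python3 st.py
```

```text
12.85 [0.53633 0.24776 0.16936] th -0.0285 [0.10615 0.46011 0.10933] [-0.04811 -0.01671 -0.04281] 0.03864881695350743
```

Call:
step_arm(increments=[{"dp": [-0.005, 0.001, -0.06], "yaw": 0, "grip": 0.45}, {"dp": [0, 0, -0.06], "yaw": 0, "grip": 0.45}, {"dp": [0, 0, -0.04], "yaw": 0, "grip": 0.45}, {"dp": [0, 0, 0], "yaw": 0, "grip": 0.45}, {"dp": [0, 0, 0], "yaw": 0, "grip": 0.3}])

```text
clock: 13.48
position: [0.5352, 0.2485, 0.137]
ee_rot: [0.0, 0.717, 0.697, 0.0]
contact_force: [0.1, -0.3, 0.1]
width: 0.026
gripper_force: 0.0
```

```bash
python3 st.py
```

```text
13.475 [0.53522 0.24846 0.13702] th -0.0276 [ 0.10671 -0.30397  0.14138] [0.0545  0.03111 0.03653] 0.025969992301737625
```

Call:
step_arm(increments=[{"dp": [0, -0.0015, 0], "yaw": 0, "grip": 0.06}, {"dp": [0, 0, 0], "yaw": 0, "grip": 0.06}, {"dp": [0, 0, 0], "yaw": 0, "grip": 0.06}, {"dp": [0, 0, 0], "yaw": 0, "grip": 0.06}])

```text
clock: 13.98
position: [0.5355, 0.2482, 0.1374]
ee_rot: [0.0, 0.717, 0.697, 0.001]
contact_force: [0.5, 0.6, 1.5]
width: 0.0095
gripper_force: 35.0
```

```bash
python3 st.py
```

```text
13.975 [0.53545 0.24822 0.13743] th -0.0276 [0.46442 0.6396  1.51522] [ 0.0243  -0.10111  0.05241] 0.0095463382341373
```

Wing gripped. Pressing down in small steps until the lugs rest on the crests.

Call:
step_arm(increments=[{"dp": [0, 0, -0.005], "yaw": 0, "grip": 0.06}, {"dp": [0, 0, -0.005], "yaw": 0, "grip": 0.06}])

```text
clock: 14.22
position: [0.5354, 0.2482, 0.1352]
ee_rot: [0.0, 0.717, 0.697, 0.001]
contact_force: [0.9, 0.5, 1.5]
width: 0.0094
gripper_force: 35.1
```

Call:
step_arm(increments=[{"dp": [0, 0, -0.004], "yaw": 0, "grip": 0.06}, {"dp": [0, 0, 0], "yaw": 0, "grip": 0.06}])

```text
clock: 14.48
position: [0.5354, 0.2482, 0.1342]
ee_rot: [0.0, 0.717, 0.697, 0.0]
contact_force: [2.0, 1.1, 2.7]
width: 0.0091
gripper_force: 35.1
```

Call:
step_arm(increments=[{"dp": [0, 0, -0.004], "yaw": 0, "grip": 0.06}, {"dp": [0, 0, 0], "yaw": 0, "grip": 0.06}])

```text
clock: 14.72
position: [0.5354, 0.2482, 0.1339]
ee_rot: [0.0, 0.717, 0.697, 0.001]
contact_force: [2.1, -0.4, 4.6]
width: 0.0093
gripper_force: 35.4
```

Call:
step_arm(increments=[{"dp": [0, 0, -0.004], "yaw": 0, "grip": 0.06}, {"dp": [0, 0, 0], "yaw": 0, "grip": 0.06}])

```text
clock: 14.98
position: [0.5355, 0.2482, 0.1338]
ee_rot: [0.0, 0.717, 0.697, 0.001]
contact_force: [0.6, 0.4, 7.5]
width: 0.0094
gripper_force: 36.0
```

```bash
python3 st.py
```

```text
14.975 [0.53551 0.24822 0.13382] th -0.0276 [0.63086 0.40106 7.49886] [ 0.01842 -0.05697 -0.02224] 0.009417577942040341
```

Call:
step_arm(increments=[{"dp": [0, 0, 0.001], "yaw": 0.6, "grip": 0.06}, {"dp": [0, 0, 0.001], "yaw": 0.6, "grip": 0.06}])

```text
clock: 15.22
position: [0.5354, 0.2485, 0.1342]
ee_rot: [0.0, 0.65, 0.76, 0.001]
contact_force: [-0.2, 1.0, 8.2]
width: 0.0091
gripper_force: 36.0
```

Call:
step_arm(increments=[{"dp": [0, 0, 0.001], "yaw": 0.6, "grip": 0.06}, {"dp": [0, 0, 0.001], "yaw": 0.6, "grip": 0.06}])

```text
clock: 15.48
position: [0.5353, 0.2485, 0.1346]
ee_rot: [0.0, 0.579, 0.815, 0.001]
contact_force: [0.3, 0.9, 9.0]
width: 0.0092
gripper_force: 36.0
```

```bash
python3 st.py
```

```text
15.475 [0.5353  0.24845 0.13463] th 0.3348 [0.29871 0.92227 8.98133] [ 0.15305 -0.02922 -0.09584] 0.009221609104759863
```

Call:
step_arm(increments=[{"dp": [0, 0, 0.001], "yaw": 0.6, "grip": 0.06}, {"dp": [0, 0, 0.001], "yaw": 0.6, "grip": 0.06}])

```text
clock: 15.72
position: [0.5353, 0.2485, 0.1351]
ee_rot: [0.0, 0.504, 0.864, 0.001]
contact_force: [0.7, 0.6, 8.7]
width: 0.0095
gripper_force: 36.0
```

Call:
step_arm(increments=[{"dp": [0, 0, 0.001], "yaw": 0.6, "grip": 0.06}, {"dp": [0, 0, 0.001], "yaw": 0.6, "grip": 0.06}])

```text
clock: 15.98
position: [0.5353, 0.2484, 0.1353]
ee_rot: [0.0, 0.424, 0.906, 0.001]
contact_force: [0.1, 1.1, 6.9]
width: 0.0097
gripper_force: 35.8
```

Call:
step_arm(increments=[{"dp": [0, 0, 0], "yaw": 0.5, "grip": 0.06}])

```text
clock: 16.1
position: [0.5353, 0.2484, 0.1352]
ee_rot: [0.0, 0.39, 0.921, 0.001]
contact_force: [0.3, -0.1, 6.1]
width: 0.009
gripper_force: 35.7
```

Call:
step_arm(increments=[{"dp": [0, 0, 0], "yaw": 0.5, "grip": 0.06}])

```text
clock: 16.23
position: [0.5353, 0.2484, 0.1347]
ee_rot: [0.0, 0.355, 0.935, 0.001]
contact_force: [1.6, 1.8, 2.3]
width: 0.0091
gripper_force: 35.1
```

The force fell to the spring load alone, so the start has been passed. Now following it down without turning.

Call:
step_arm(increments=[{"dp": [0, 0, -0.006], "yaw": 0, "grip": 0.06}, {"dp": [0, 0, -0.004], "yaw": 0, "grip": 0.06}])

```text
clock: 16.48
position: [0.5353, 0.2484, 0.133]
ee_rot: [0.0, 0.357, 0.934, 0.001]
contact_force: [-0.4, 1.0, 9.1]
width: 0.009
gripper_force: 36.1
```

```bash
python3 st.py
```

```text
16.475 [0.53531 0.24841 0.13302] th 0.8411 [-0.36649  0.96402  9.07138] [0.21405 0.02405 0.0762 ] 0.008995176427295044
```

Call:
step_arm(increments=[{"dp": [0, 0, 0], "yaw": 0.3, "grip": 0.06}])

```text
clock: 16.6
position: [0.5353, 0.2484, 0.1327]
ee_rot: [0.0, 0.335, 0.942, 0.001]
contact_force: [1.1, 0.4, 4.6]
width: 0.0091
gripper_force: 35.4
```

Call:
step_arm(increments=[{"dp": [0, 0, 0], "yaw": 0.3, "grip": 0.06}])

```text
clock: 16.73
position: [0.5353, 0.2484, 0.1323]
ee_rot: [0.0, 0.314, 0.949, 0.001]
contact_force: [2.1, 1.9, 2.7]
width: 0.009
gripper_force: 35.1
```

Force is falling again and the screw is still going down the drop flank. I'll follow it down once more.

Call:
step_arm(increments=[{"dp": [0, 0, -0.005], "yaw": 0, "grip": 0.06}, {"dp": [0, 0, -0.005], "yaw": 0, "grip": 0.06}])

```text
clock: 16.98
position: [0.5353, 0.2484, 0.1302]
ee_rot: [0.0, 0.314, 0.949, 0.0]
contact_force: [2.8, 2.6, 2.0]
width: 0.0094
gripper_force: 35.2
```

```bash
python3 st.py
```

```text
16.975 [0.53528 0.24836 0.13018] th 0.9312 [2.81346 2.63198 2.01496] [ 0.36166 -0.37938 -0.022  ] 0.009373611052138015
```

Call:
step_arm(increments=[{"dp": [0, 0, -0.005], "yaw": 0, "grip": 0.06}, {"dp": [0, 0, -0.005], "yaw": 0, "grip": 0.06}])

```text
clock: 17.23
position: [0.5353, 0.2483, 0.128]
ee_rot: [0.0, 0.314, 0.949, 0.0]
contact_force: [1.7, 2.6, 2.3]
width: 0.009
gripper_force: 35.1
```

```bash
python3 st.py
```

```text
17.225 [0.53527 0.24833 0.12804] th 0.9318 [1.72312 2.63232 2.28226] [ 0.51614 -0.46295 -0.01019] 0.008970077880374083
```

Call:
step_arm(increments=[{"dp": [0, 0, -0.004], "yaw": 0, "grip": 0.06}, {"dp": [0, 0, 0], "yaw": 0, "grip": 0.06}])

```text
clock: 17.48
position: [0.5353, 0.2484, 0.1279]
ee_rot: [0.0, 0.314, 0.949, 0.0]
contact_force: [1.0, 1.6, 6.0]
width: 0.0089
gripper_force: 35.5
```

```bash
python3 st.py
```

```text
17.475 [0.53529 0.24835 0.12791] th 0.9320 [1.03371 1.6152  6.04067] [ 0.49409 -0.32798  0.02351] 0.008851306793111885
```

Dropped to about 9.4 mm travel with light contact. Now forward (clockwise), following the thread down.

Call:
step_arm(increments=[{"dp": [0, 0, -0.0012], "yaw": -0.6, "grip": 0.06}, {"dp": [0, 0, -0.0012], "yaw": -0.6, "grip": 0.06}, {"dp": [0, 0, -0.0012], "yaw": -0.6, "grip": 0.06}])

```text
clock: 17.85
position: [0.5353, 0.2483, 0.1272]
ee_rot: [0.0, 0.44, 0.898, 0.001]
contact_force: [2.2, 2.5, 5.6]
width: 0.009
gripper_force: 35.6
```

```bash
python3 st.py
```

```text
17.85 [0.53529 0.24833 0.12718] th 0.6592 [2.16378 2.53322 5.5781 ] [ 0.4609  -0.32641  0.02767] 0.009044161075083454
```

Call:
step_arm(increments=[{"dp": [0, 0, -0.0012], "yaw": -0.6, "grip": 0.06}, {"dp": [0, 0, -0.0012], "yaw": -0.6, "grip": 0.06}, {"dp": [0, 0, -0.0012], "yaw": -0.6, "grip": 0.06}, {"dp": [0, 0, -0.0012], "yaw": -0.6, "grip": 0.06}, {"dp": [0, 0, -0.0012], "yaw": -0.6, "grip": 0.06}])

```text
clock: 18.48
position: [0.5353, 0.2484, 0.126]
ee_rot: [0.0, 0.629, 0.777, 0.001]
contact_force: [2.7, 3.1, 5.1]
width: 0.0094
gripper_force: 35.5
```

Call:
step_arm(increments=[{"dp": [0, 0, -0.0012], "yaw": -0.6, "grip": 0.06}, {"dp": [0, 0, -0.0012], "yaw": -0.6, "grip": 0.06}, {"dp": [0, 0, -0.0012], "yaw": -0.6, "grip": 0.06}, {"dp": [0, 0, -0.0012], "yaw": -0.6, "grip": 0.06}, {"dp": [0, 0, -0.0012], "yaw": -0.6, "grip": 0.06}])

```text
clock: 19.1
position: [0.5353, 0.2484, 0.1247]
ee_rot: [0.0, 0.787, 0.617, 0.001]
contact_force: [1.8, 2.5, 4.2]
width: 0.0091
gripper_force: 35.5
```

```bash
python3 st.py
```

```text
19.1 [0.53533 0.24836 0.12471] th -0.2409 [1.78312 2.45308 4.23837] [ 0.50942 -0.24938  0.0625 ] 0.0090740486458232
```

Call:
step_arm(increments=[{"dp": [0, 0, -0.0012], "yaw": -0.6, "grip": 0.06}, {"dp": [0, 0, -0.0012], "yaw": -0.6, "grip": 0.06}, {"dp": [0, 0, -0.0012], "yaw": -0.6, "grip": 0.06}, {"dp": [0, 0, -0.0012], "yaw": -0.6, "grip": 0.06}, {"dp": [0, 0, -0.0012], "yaw": -0.6, "grip": 0.06}])

```text
clock: 19.73
position: [0.5354, 0.2484, 0.1235]
ee_rot: [-0.0, 0.905, 0.426, 0.001]
contact_force: [1.4, 2.8, 4.5]
width: 0.0091
gripper_force: 35.6
```

```bash
python3 st.py
```

```text
19.725 [0.53535 0.24839 0.12349] th -0.6908 [1.42316 2.82654 4.49571] [ 0.50358 -0.32179  0.00895] 0.009136468717902734
```

Call:
step_arm(increments=[{"dp": [0, 0, -0.0006], "yaw": -0.6, "grip": 0.06}, {"dp": [0, 0, 0], "yaw": -0.6, "grip": 0.06}, {"dp": [0, 0, 0], "yaw": -0.6, "grip": 0.06}])

```text
clock: 20.1
position: [0.5354, 0.2484, 0.1235]
ee_rot: [-0.0, 0.954, 0.3, 0.001]
contact_force: [3.1, 2.9, 4.2]
width: 0.009
gripper_force: 35.5
```

```bash
python3 st.py
```

```text
20.1 [0.53537 0.24838 0.12348] th -0.9608 [3.10594 2.9132  4.16473] [ 0.51531 -0.30361  0.0396 ] 0.009047331249419581
```

Call:
step_arm(increments=[{"dp": [0, 0, 0], "yaw": -0.6, "grip": 0.06}, {"dp": [0, 0, 0], "yaw": -0.6, "grip": 0.06}])

```text
clock: 20.35
position: [0.5354, 0.2484, 0.1235]
ee_rot: [-0.0, 0.977, 0.213, 0.001]
contact_force: [2.6, 2.9, 5.3]
width: 0.009
gripper_force: 35.5
```

```bash
python3 st.py
```

```text
20.35 [0.53538 0.2484  0.12348] th -1.1408 [2.56936 2.92352 5.28477] [ 0.4985  -0.28121  0.0793 ] 0.009007044686613213
```

Call:
step_arm(increments=[{"dp": [0, 0, 0], "yaw": -0.5, "grip": 0.06}, {"dp": [0, 0, 0], "yaw": -0.5, "grip": 0.06}])

```text
clock: 20.6
position: [0.5354, 0.2484, 0.1235]
ee_rot: [-0.0, 0.99, 0.14, 0.001]
contact_force: [1.9, 3.3, 5.1]
width: 0.0095
gripper_force: 35.5
```

```bash
python3 st.py
```

```text
20.6 [0.53538 0.24837 0.12347] th -1.2903 [1.91907 3.26256 5.12049] [ 0.53314 -0.30474  0.02466] 0.009468438791226243
```

Call:
step_arm(increments=[{"dp": [0, 0, 0], "yaw": -0.5, "grip": 0.06}])

```text
clock: 20.72
position: [0.5354, 0.2484, 0.1235]
ee_rot: [-0.0, 0.995, 0.103, 0.001]
contact_force: [1.2, 2.1, 5.2]
width: 0.009
gripper_force: 35.5
```

```bash
python3 st.py
```

```text
20.725 [0.53538 0.24836 0.12346] th -1.3653 [1.18918 2.07457 5.21303] [ 0.53676 -0.29847  0.05723] 0.009027876232269584
```

Call:
step_arm(increments=[{"dp": [0, 0, 0], "yaw": -0.4, "grip": 0.06}])

```text
clock: 20.85
position: [0.5354, 0.2484, 0.1235]
ee_rot: [-0.0, 0.997, 0.073, 0.001]
contact_force: [2.4, 2.9, 4.5]
width: 0.0091
gripper_force: 35.5
```

```bash
python3 st.py
```

```text
20.85 [0.53543 0.2484  0.12348] th -1.4246 [2.42482 2.91841 4.53632] [ 0.47919 -0.30993  0.23423] 0.009095152055442824
```

Call:
step_arm(increments=[{"dp": [0, 0, 0], "yaw": 0, "grip": 0.06}])

```text
clock: 20.98
position: [0.5354, 0.2484, 0.1234]
ee_rot: [-0.0, 0.997, 0.074, 0.001]
contact_force: [1.2, 2.0, 5.4]
width: 0.0089
gripper_force: 35.5
```

```bash
python3 st.py
```

```text
20.975 [0.53542 0.2484  0.12344] th -1.4227 [1.17898 2.02055 5.41706] [ 0.45927 -0.27941 -0.0745 ] 0.008921559875864698
```

Call:
step_arm(increments=[{"dp": [0, 0, 0], "yaw": -0.2, "grip": 0.06}])

```text
clock: 21.1
position: [0.5355, 0.2484, 0.1234]
ee_rot: [-0.0, 0.998, 0.059, 0.001]
contact_force: [1.5, 2.8, 5.3]
width: 0.0089
gripper_force: 35.6
```

```bash
python3 st.py
```

```text
21.1 [0.53546 0.24838 0.12344] th -1.4525 [1.49962 2.79879 5.28176] [ 0.55594 -0.36347  0.24563] 0.008918299421567718
```

Call:
step_arm(increments=[{"dp": [0, 0, 0], "yaw": -0.15, "grip": 0.06}, {"dp": [0, 0, 0], "yaw": 0, "grip": 0.06}])

```text
clock: 21.35
position: [0.5355, 0.2484, 0.1234]
ee_rot: [-0.0, 0.999, 0.048, 0.001]
contact_force: [2.2, 2.9, 5.8]
width: 0.0093
gripper_force: 35.6
```

```bash
python3 st.py
```

```text
21.35 [0.53545 0.2484  0.12344] th -1.4742 [2.249   2.94315 5.77501] [ 0.57249 -0.32342  0.25969] 0.009348267589733516
```

Turning is stiff (about 0.26 N m held) at 2.4 rad forward and full depth, so the screw is tight. Releasing and rising clear.

Call:
step_arm(increments=[{"dp": [0, 0, 0], "yaw": 0, "grip": 0.3}, {"dp": [0, 0, 0], "yaw": 0, "grip": 0.3}, {"dp": [0, 0, 0], "yaw": 0, "grip": 0.3}, {"dp": [0, 0, 0.05], "yaw": 0, "grip": 0.3}, {"dp": [0, 0, 0.1], "yaw": 0, "grip": 0.3}])

```text
clock: 21.98
position: [0.5344, 0.2477, 0.1529]
ee_rot: [0.0, 0.999, 0.048, -0.001]
contact_force: [-0.4, -0.5, -0.1]
width: 0.0255
gripper_force: 0.0
```

Call:
step_arm(increments=[{"dp": [0, 0, 0.15], "yaw": 0.5, "grip": 0.3}, {"dp": [0, 0, 0.15], "yaw": 0.5, "grip": 0.3}, {"dp": [0, 0, 0.05], "yaw": 0, "grip": 0.3}, {"dp": [0, 0, 0], "yaw": 0, "grip": 0.3}, {"dp": [0, 0, 0], "yaw": 0, "grip": 0.3}])

```text
clock: 22.6
position: [0.5342, 0.2478, 0.2216]
ee_rot: [0.0, 0.992, 0.122, -0.001]
contact_force: [0.4, 0.2, -0.3]
width: 0.026
gripper_force: 0.0
```

```bash
python3 snap.py e1
python3 - <<'E'
import cv2,numpy as np
from rig import cams
a=cv2.resize(cv2.imread("pics/e1.png"),(400,300)); im=cams.get_image("scene")
b=cv2.resize(im[200:340,300:500],(400,280),interpolation=cv2.INTER_CUBIC); b=cv2.copyMakeBorder(b,0,20,0,0,0)
cv2.imwrite("pics/e1c.png",np.hstack([a,b]))
E
```

```text
22.6 [0.5342 0.2478 0.2216] th -1.325705332642648 [ 0.3163  0.3188  1.5301 -0.0002  1.2954  1.642 ] [ 0.4335  0.1619 -0.3027]
```

View pics/e1c.png

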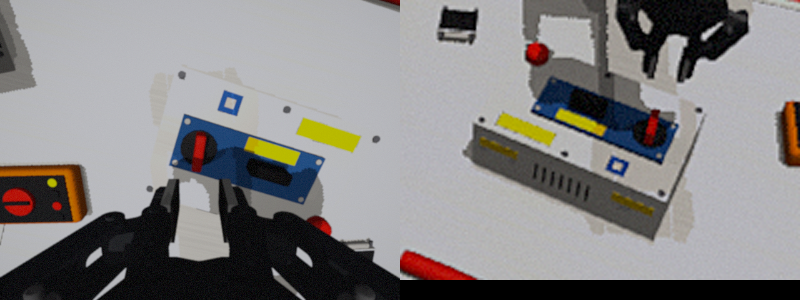

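Both views show the pack flat in the bay with the wing turned across it at (200,152). Everything else is in place. One last numeric check on the wing's turn and height.

Run:
```python
from fit import *
I=cv2.imread("pics/e1.png").astype(int); c=json.load(open("e1.json"))
m=((I[:,:,2]>110)&(I[:,:,1]<70)&(I[:,:,0]<80)).astype(np.uint8)[200:290,280:360]
k,l,s,_=cv2.connectedComponentsWithStats(m); j=1+s[1:,4].argmax(); n=np.argwhere(l==j)[:,::-1]+[280,200]
r=cv2.minAreaRect(n.astype(np.float32)); print("rect",r,len(n)); B=cv2.boxPoints(r)
Z=lambda z:[[.5354+u*np.cos(a)-v*np.sin(a),.2481+u*np.sin(a)+v*np.cos(a),z-.002] for u,v in ((-.005,.019),(.005,.019),(.005,-.019),(-.005,-.019))]
print(B)
for z in (.118,.120,.132):
    a=-1.47; q=proj(c,Z(z)); print(z,q.tolist(),q.mean(0))
```

```text
rect ((319.0699768066406, 235.00999450683594), (15.980612754821777, 36.769554138183594), 8.130102157592773) 570
[[308.56 252.08]
 [313.76 215.68]
 [329.58 217.94]
 [324.38 254.34]]
0.118 [[314.3100231593717, 215.43373542539615], [330.6584262302006, 217.75628293853822], [321.4893694983129, 275.8151953530685], [305.8373013514457, 273.6911409763436]] [318.0738 245.6741]
0.12 [[314.2782228742862, 216.145499716809], [330.76571409225414, 218.48654230917623], [321.5173965285136, 276.98557646983073], [305.7378825798986, 274.8461997919002]] [318.0748 246.616 ]
0.132 [[314.07542964729765, 220.6844834750551], [331.4498229992542, 223.1429585179744], [321.69562180482495, 284.4280880891895], [305.105610213349, 282.1920134591885]] [318.0816 252.6119]
```

The wing's upper corners match the prediction for fully home (0.118 m) at the turned angle. Handing in.

```bash
python3 -c "
from rig import ticket
print(ticket.sign_off())"
```

```text
the job is handed in; nothing more can be done
None
```

The pack is in the bay with its cover flat on the unit. The screw was turned backward until its start dropped, then about 2.4 rad forward until stiff at its stop; the job was handed in at about 23 s, and the hand-in returned no verdict.

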